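# Lock the sample-cell holder with a flat screwdriver

## Task

Lock the cover of the small sample-cell holder: take the flat screwdriver from its stand, press it lightly on the screw in the holder's square tower and turn it until the blade drops into the slot, then turn the screw clockwise (seen from above) until the lock's tongue lies fully home over the cover, without wrenching against the stop. Then put the screwdriver back upright in the same hole of its stand, all the way down, and let go. Move the tongue only with the screwdriver in the slot, be gentle with the lock (a few newtons of pressure), and leave the vial, timer and beaker where they are.

Things in the scene. Friction and masses are not known exactly. Their poses are not given: they have to be found in the camera images.
- driver: Flat screwdriver, 149 mm long, 90 g, standing blade down in the stand. Origin: centre of the blade's end, z up to the handle. Shank 12 mm diameter up to z = 75 mm; ferrule 20 mm diameter to 81 (its underside rests on the stand); black handle z = 81 to 149, a bar 32 mm along x, 22 mm along y. Grip it across the 22 mm, about 130 mm up. Blade width lies along x, parallel to the handle's broad faces.
- driver_tip (a point): Centre of the blade's end (the driver's origin). The blade is 12 mm wide along the driver's x, 2.5 mm thick along y and 7 mm long.
- stand: Grey block fixed on the worktop, 64 x 100 mm (foot 80 x 112), 80 mm high, three vertical holes in a row along its y; the driver's is the middle, largest one, 17 mm in diameter, 3 mm chamfer, through. Origin: underside, on that hole's axis. The driver rests with its ferrule on the top, its origin 5 mm above the stand's.
- lock: Sample-cell holder fixed on the worktop: base 108 x 84 x 10 mm; square dark tower 36 x 36 mm, top at z = 70 mm; beside it in +x a low cell with a dark cover 50 x 46 mm, top at z = 30. Origin: base underside, on the tower's axis, z up. The slot's direction is not measured: at the start it is turned counter-clockwise from the lock's x by 0.5 rad minus joint tongue, plus an unknown -0.6 to 0.6 rad.
- well (a point): Centre of the round well's mouth in the tower's top, 70 mm above the lock's origin. The well is 14.5 mm in diameter with a 3 mm chamfer and leads down 12 mm to the top of the slotted screw head (14 mm diameter). The slot runs right across the head, 4.5 mm wide, 6 mm deep, and turns with the tongue.
- seat (a point): On the screw's axis at the slot floor, head unpressed: 52 mm above the lock's origin; axes as the lock. A seated blade ends here or up to 3 mm lower. The head is sprung: from 1.5 N it yields downwards, 1.5 N per mm, up to 3 mm (6 N), then is solid. When the blade meets the slot the head springs up round it and the push on the tool vanishes.
- tongue (a joint): Turn of screw and tongue, a steel bar 56 mm long, 13 wide, leaving the tower 31 to 37 mm above the base's underside. 0: open, 1.0 rad counter-clockwise of the lock's x axis, beside the cover. Grows clockwise seen from above to a hard stop at 1.0 rad: home, along the lock's x, over the cover. Friction moment 0.06 N m, stays where left; 0.2 N m is wrenching.
- vial_f: Bystander: small clear vial with a black cap, 27 mm in diameter and 95 mm high, standing loose; origin in the middle of its underside.
- timer_f: Bystander: small white timer, 58 x 68 x 19 mm, loose; origin in the middle of its underside.
- beaker_f: Bystander: small clear beaker, 55 mm in diameter and 66 mm high, loose; origin in the middle of its underside.

How it is judged:
On the way, in this order (a step that is already met when the one before it is completed fails the run):
1. the blade has dropped into the slot (its end within 1.5 mm of the seat's height or lower, within 3 mm of the axis) before the tongue has been turned (z of driver_tip in the frame of seat below 0.0015 m and horizontal distance between driver_tip and seat below 0.003 m and value of joint tongue below 0.4 rad), for 0.1 s.
2. the tongue is turned home with the blade still in the slot (z of driver_tip in the frame of seat below 0.0015 m and horizontal distance between driver_tip and seat below 0.003 m and value of joint tongue above 0.95 rad), for 0.1 s.
At the end, for the whole second after the job is handed in: The tongue is home (joint above 0.94 of 1.0 rad) and the screwdriver is at rest, released, upright (within 0.09 rad) in the middle hole of its stand, all the way down (within 3 mm of its resting height and 6 mm of the hole's axis) (value of joint tongue above 0.94 rad and horizontal distance between driver and stand below 0.006 m and z of driver in the frame of stand below 0.008 m and angle between driver's own z axis and vertical below 0.09 rad and linear speed of driver below 0.02 m/s); the robot touches nothing.
It fails at once if the screwdriver bears on the lock with more than 60 N (all contacts added, pressing and wrenching together; about 0.2 N m at the stop) (contact force between driver and lock above 60 N).
It fails at once if the robot itself touches the lock with more than 2 N (contact force between any of the fingers, the arm and lock above 2 N).
It fails at once if the vial, the timer or the beaker is moved by more than 30 mm (distance of any of vial_f, timer_f, beaker_f from where it was at the start of the episode above 0.03 m).
It also fails if it takes over 72 s, if anything falls off the work surface, if the arm or the gripper's body presses on something with over 40 N, if the wrist force passes 120 N, or if a joint passes its speed limit or range.

## Robot

A 7-joint arm with a two-finger parallel gripper is mounted at the origin on a cart in front of the work surface, level with it; the furniture and walls round the work are solid. World frame = base frame: x ahead of the robot, y to its left, z up, the work surface at z = 0. Lengths are in m, angles in rad, forces in N, time in s.
With the tool pointing down it reaches from about 0.375 to 0.925 m from the base axis. Payload 3.1 kg.
Tool frame: the origin (TCP) lies between the finger pads; the fingertips stand 19 mm ahead of it and the grasp point (between the pads) is the TCP; z points along the fingers, y is the line along which they close (so a half turn about z gives the same grasp; the last joint's range is limited). The gripper opens to 85 mm and grips with 20 to 120 N. Pads are 22 mm wide; open, the fingers measure 114 mm over their backs; the gripper's body (76 mm by 85 mm) begins 54 mm behind the grasp point. The pads swing forward as they close: fully open they stand 13 mm farther back than shut.
Start: joints at [1.066, 0.383, 0.044, 1.598, -0.018, 1.161, -0.05], TCP at [0.257, -0.597, 0.212] pointing down, gripper open.
Joint ranges: [-2.61, 2.61], [-0.41, 2.15], [-1.48, 1.57], [0, 2.5], [-1.57, 4.71], [0.05, 1.97], [-2.85, 2.85]. Speed limits (rad/s): [2.79, 2.79, 3.14, 3.14, 3.14, 3.14, 3.14].

## Interface

Orientations are given as a unit quaternion [x, y, z, w].
In Python, from bench import move_ptp, movel, move_j, move_gripper, pause, inverse_kinematics, read_camera, camera_params, MotionError, sign_off, look_for, tip_of, read_time_s, read_qpos, read_joint_vel, read_effort, read_eef_pos, read_tcp_rot, read_ft_force, read_ft_torque, read_finger_gap, read_grasp_force gives the robot as it stands. Calls block until the motion is done:
- move_ptp(position, orientation): joint-space move of the TCP to a pose.
- movel(position, orientation=None, speed=0.15): straight line of the TCP; orientation=None keeps the orientation; speed is the mean speed in m/s.
- move_j(angles): joint-space move.
- move_gripper(opening, effort=None): finger opening in m; effort is the grip in N (None keeps the last); returns when the fingers have stopped.
- pause(seconds).
- inverse_kinematics(position, orientation): joint angles nearest the present ones, or None.
- read_camera(name): name is "scene" or "top" or "wrist"; returns the picture (384x512x3 uint8, red, green, blue); there is no depth.
- camera_params(name): a dict with "K" (3x3 intrinsics, pixels), "camera_from_world" (4x4, takes a point from world to camera coordinates). Camera axes: x right, y down, z forward; pixel columns grow to the right and rows downward; lengths in m; the calibration is good to about 2 mm. A picture is of the moment at which its call begins: read the wrist's pose just before it. camera_params takes no time and is no camera call; for the wrist camera it gives the pose at the moment of the call.
A pose or a line that the arm cannot do raises MotionError and nothing moves.
- sign_off(): hands the job in; it is judged then, once.
Trained networks look in the newest picture that a camera, given by its name, has taken for a name from the list of things; names that differ only in an ending like _2 or _b are one class to them, and where a whole thing is asked for, a point or a joint stands for the part that bears it (a point fixed in the world has none). Each returns a list of dicts, best first, with "confidence" (0 to 1); they miss things now and then, are a little off and sometimes report something else, mostly with a low value. They report only what shows in the picture. A call takes as long as a camera call.
- look_for(camera, name): "at" ([column, row] in pixels, amid what is visible of it).
- tip_of(camera, name): "at" ([column, row] in pixels: a listed point, or the origin of a listed thing).
Readings, each from a call of its own:
- read_time_s(): time.
- read_qpos(): joint angles.
- read_joint_vel(): joint speeds.
- read_effort(): joint torques, N m.
- read_eef_pos(): TCP position.
- read_tcp_rot(): TCP orientation.
- read_ft_force(): force on the tool from outside, world axes, zero at the start.
- read_ft_torque(): the same for the moment, N m.
- read_finger_gap(): finger opening in m.
- read_grasp_force(): force on a finger pad.
Only numpy, scipy, OpenCV 4.12 (cv2) and the standard library are available. Lean on these libraries where they do the work, as an engineer would, in place of code of your own. Each camera call takes 0.05 s, during which the arm holds its last target. There are 200 camera calls.

## Working session

There is one attempt and no reset: what is moved stays moved. The work goes in short steps, each a Python script; the robot and the scene stay as the last script left them, time stands still between calls to the robot, and variables do not carry over. Pictures are saved under pics/ and viewed, at most 10 in all, crops included, and the job is handed in when it is done.

```bash
ls; mkdir -p pics; cat > h.py <<'E'
import numpy as np, cv2
from bench import *
def ray(cam,px,z):
    p=camera_params(cam); K=np.array(p["K"]); T=np.array(p["camera_from_world"])
    R=T[:3,:3]; c=-R.T@T[:3,3]; d=R.T@np.linalg.solve(K,[px[0],px[1],1.])
    return c+d*(z-c[2])/d[2]
def save(cam,name,img=None):
    im=read_camera(cam) if img is None else img
    cv2.imwrite("pics/"+name,im[:,:,::-1]); return im
E
python3 - <<'E'
from h import *
ims=[save(c,c+"0.png") for c in ("scene","top")]
cv2.imwrite("pics/both.png",cv2.resize(np.vstack(ims),None,fx=.78,fy=.78)[:,:,::-1])
H=dict(driver=.005,stand=0,well=.07,seat=.052,lock=0,vial_f=0,timer_f=0,beaker_f=0)
for c in("scene","top"):
    for n,z in H.items():
        r=tip_of(c,n)[:2]
        print(c,n,[(np.round(q["at"],1),round(q["confidence"],2),np.round(ray(c,q["at"],z),3)) for q in r])
print(read_time_s(),read_tcp_rot(),read_eef_pos())
E
```

```text
pics
scene driver []
scene stand [(array([207.4, 252.5]), 0.75, array([0.531, 0.138, 0.   ]))]
scene well [(array([271.6, 191.1]), 0.88, array([ 0.532, -0.09 ,  0.07 ]))]
scene seat [(array([272.8, 199.8]), 0.77, array([ 0.518, -0.082,  0.052])), (array([270.9, 192.1]), 0.63, array([ 0.543, -0.098,  0.052]))]
scene lock [(array([271.2, 210.7]), 0.58, array([ 0.525, -0.084, -0.   ]))]
scene vial_f [(array([215.4, 198.1]), 0.76, array([0.67 , 0.003, 0.   ]))]
scene timer_f [(array([333.1, 187.4]), 0.56, array([ 0.469, -0.287,  0.   ])), (array([269.9, 192.9]), 0.22, array([ 0.579, -0.13 ,  0.   ]))]
scene beaker_f [(array([303.4, 166.7]), 0.73, array([ 0.593, -0.288,  0.   ]))]
top driver [(array([161.9, 210.6]), 0.58, array([0.54 , 0.137, 0.005]))]
top stand [(array([163.4, 210.8]), 0.82, array([0.54 , 0.134, 0.   ]))]
top well [(array([265.3, 212.2]), 0.88, array([ 0.53 , -0.089,  0.07 ]))]
top seat [(array([262.8, 214.6]), 0.81, array([ 0.526, -0.085,  0.052]))]
top lock [(array([261.6, 213.1]), 0.98, array([ 0.534, -0.084,  0.   ]))]
top vial_f [(array([225.7, 152.7]), 0.59, array([ 0.671, -0.003,  0.   ]))]
top timer_f [(array([356.3, 238.1]), 0.72, array([ 0.477, -0.294,  0.   ]))]
top beaker_f [(array([351.6, 184.1]), 0.87, array([ 0.598, -0.288,  0.   ])), (array([164.4, 212.6]), 0.43, array([0.536, 0.132, 0.   ]))]
0.9 [9.79375572e-01 2.02048228e-01 2.87062467e-05 3.53461570e-05] [ 0.2572411  -0.59695252  0.21232223]
```

View pics/both.png

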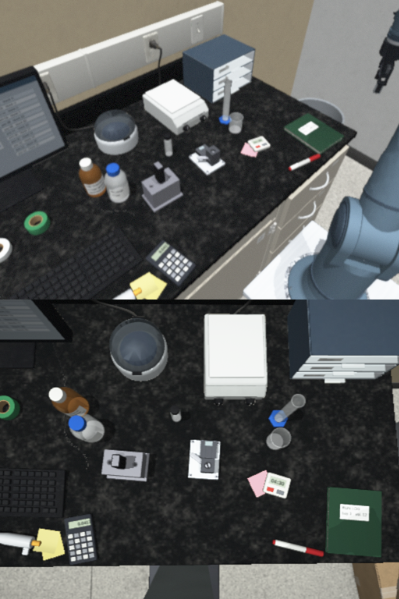

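The scene picture shows the stand with the black driver handle near (160,172) and the lock near (207,155). In the top view they are at (125,463) and (207,458). Next I'll look from nearer with the wrist camera.

```bash
cat >> h.py <<'E'
def q(a): return [np.cos(a/2),np.sin(a/2),0,0]   # tool down; tool x at yaw a, tool y at yaw a-90deg
E
python3 - <<'E'
from h import *
move_ptp([0.48,0.135,0.36],q(0.0)); a=save("wrist","w1.png")
for n,z in dict(driver=.005,stand=0).items():
    print(n,[(np.round(r["at"],1),round(r["confidence"],2),np.round(ray("wrist",r["at"],z),4)) for r in tip_of("wrist",n)[:2]])
print([ (np.round(ray("wrist",r["at"],.154),4),r) for r in look_for("wrist","driver")[:2]])
move_ptp([0.48,-0.085,0.36],q(0.0)); b=save("wrist","w2.png")
for n,z in dict(well=.07,seat=.052,lock=0).items():
    print(n,[(np.round(r["at"],1),round(r["confidence"],2),np.round(ray("wrist",r["at"],z),4)) for r in tip_of("wrist",n)[:2]])
cv2.imwrite("pics/w12.png",cv2.resize(np.hstack([a,b]),(800,300))[:,:,::-1])
T=np.array(camera_params("wrist")["camera_from_world"]);print(-T[:3,:3].T@T[:3,3],T[:3,:3].round(3),read_time_s())
E
```

```text
driver [(array([256.2, 117.5]), 0.84, array([0.5304, 0.1299, 0.005 ]))]
stand [(array([258.2, 117.6]), 0.79, array([0.5299, 0.1265, 0.    ])), (array([391.3, 118.4]), 0.47, array([ 0.528 , -0.1145,  0.    ]))]
[(array([0.5349, 0.1368, 0.154 ]), {'at': [252.0, 120.7], 'confidence': 0.66})]
well [(array([257.9, 119.6]), 0.81, array([ 0.5315, -0.0878,  0.07  ]))]
seat [(array([258.5, 118.7]), 0.9, array([ 0.5317, -0.0893,  0.052 ]))]
lock [(array([259.3, 116.7]), 0.96, array([ 0.532 , -0.0919,  0.    ])), (array([257.7, 117.7]), 0.61, array([ 0.5302, -0.089 ,  0.    ]))]
[ 0.55988859 -0.08245398  0.52153923] [[ 0.004 -1.    -0.001]
 [-0.951 -0.004  0.31 ]
 [-0.31  -0.    -0.951]] 4.9333
```

View pics/w12.png

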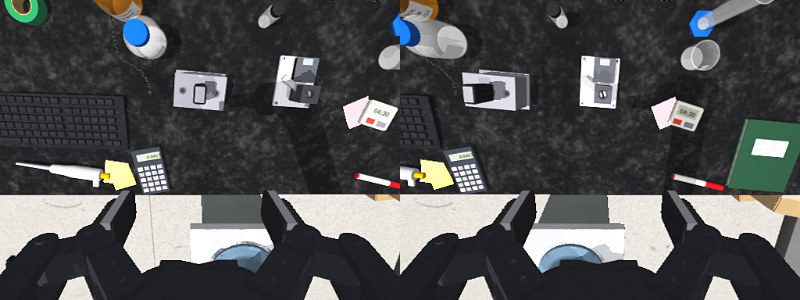

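The left half shows the stand at (200,90) with the handle upright in the middle. The right half shows the lock at (598,82), with the tower at about (604,92). I'll get closer views of both.

```bash
python3 - <<'E'
from h import *
move_ptp([0.535,-0.089,0.24],q(0.0)); b=save("wrist","w4.png")
for n,z in dict(well=.07,seat=.052,lock=0).items():
    print(n,[(np.round(r["at"],1),round(r["confidence"],2),np.round(ray("wrist",r["at"],z),4)) for r in tip_of("wrist",n)[:2]])
move_ptp([0.535,0.132,0.26],q(0.0)); a=save("wrist","w3.png")
for n,z in dict(driver=.005,stand=0).items():
    print(n,[(np.round(r["at"],1),round(r["confidence"],2),np.round(ray("wrist",r["at"],z),4)) for r in tip_of("wrist",n)[:2]])
print([ (np.round(ray("wrist",r["at"],.154),4),r) for r in look_for("wrist","driver")[:2]])
T=np.array(camera_params("wrist")["camera_from_world"]);print(-T[:3,:3].T@T[:3,3],read_time_s())
c=lambda i:cv2.resize(i[40:280,136:376],(400,400),interpolation=cv2.INTER_CUBIC)
cv2.imwrite("pics/w34.png",np.hstack([c(a),c(b)])[:,:,::-1])
E
```

```text
well [(array([251.1, 171.4]), 0.92, array([ 0.5334, -0.0856,  0.07  ]))]
seat [(array([255.5, 169.9]), 0.61, array([ 0.5311, -0.0914,  0.052 ]))]
lock [(array([257.5, 162.8]), 0.9, array([ 0.5293, -0.0949,  0.    ])), (array([398.3, 109. ]), 0.66, array([ 0.6052, -0.2906,  0.    ]))]
driver [(array([250.2, 156.3]), 0.7, array([0.535 , 0.1337, 0.005 ]))]
stand [(array([253. , 157.5]), 0.79, array([0.5321, 0.1298, 0.    ]))]
[(array([0.544, 0.131, 0.154]), {'at': [251.8, 175.9], 'confidence': 0.78})]
[0.61520305 0.12857215 0.42082089] 6.8167
```

View pics/w34.png

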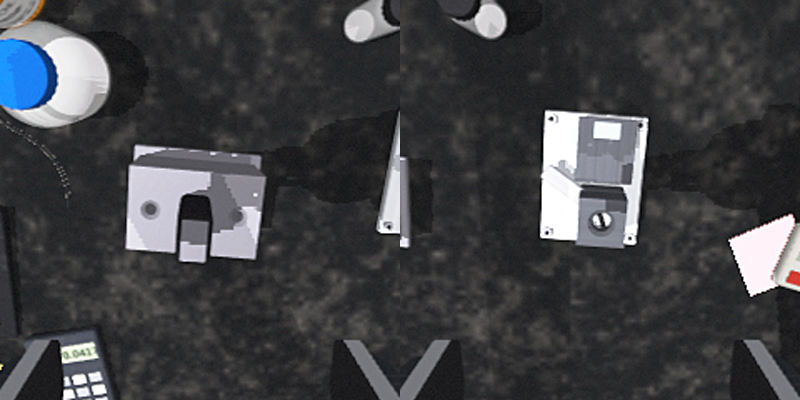

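The left half shows the stand, with its side holes at (150,209) and (238,215) and the handle at (195,230). The right half shows the lock, with the well at (601,220), the base screws at (551,118), (640,122), (546,233) and (631,238), and the tongue at about (560,175). I'll get yaws from these and overlay the model.

```bash
cat > m.py <<'E'
from h import *
def proj(p,P):
    K=np.array(p["K"]);T=np.array(p["camera_from_world"]);X=(T[:3,:3]@np.array(P).T+T[:3,3:]);u=K@X;return (u[:2]/u[2]).T
def box(cx,cy,yaw,lx,ly,z):
    c,s=np.cos(yaw),np.sin(yaw);o=np.array([[1,1],[1,-1],[-1,-1],[-1,1]])*[lx/2,ly/2]
    return np.c_[o@np.array([[c,s],[-s,c]])+[cx,cy],np.full(4,z)]
E
python3 - <<'E'
from m import *
px=lambda u,v:(136+u*.6,40+v*.6)
p3=camera_params("wrist")
print(p3["K"])
A=ray("wrist",px(150,209),.08);B=ray("wrist",px(238,215),.08);print("stand",A,B,np.linalg.norm(A-B),(A+B)/2, "yaw",np.arctan2(-(A-B)[0],(A-B)[1]))
sy=np.arctan2(-(A-B)[0],(A-B)[1]);c=(A+B)/2
im=cv2.imread("pics/w3.png");big=cv2.resize(im[100:220,190:310],None,fx=5,fy=5,interpolation=cv2.INTER_CUBIC)
def dr(P,col,off=(190,100)):
    cv2.polylines(big,[((proj(p3,P)-off+.5)*5).astype(int)],True,col,1)
dr(box(c[0],c[1],sy,.064,.1,.08),(0,255,0))
for z,col in((.086,(255,0,0)),(.154,(0,0,255))): dr(box(c[0],c[1],sy,.032,.022,z),col)
np.savez("pics/s.npz",c=c,sy=sy)
# lock: the camera pose at w4 = same orientation shifted by the TCP move
T=np.array(p3["camera_from_world"]);R=T[:3,:3];cam=-R.T@T[:3,3]+np.array([0,-.221,-.02])
K=np.array(p3["K"])
def r4(u,v,z):
    d=R.T@np.linalg.solve(K,[*px(u,v),1.]);return cam+d*(z-cam[2])/d[2]
S=[r4(u-400,v,.01) for u,v in((551,118),(640,122),(546,233),(631,238))]
print(np.round(S,4)); 
for a,b in((0,2),(1,3)): print("yaw",np.arctan2((S[a]-S[b])[1],(S[a]-S[b])[0]))
for a,b in((0,1),(2,3)): print("yaw",np.arctan2(-(S[a]-S[b])[0],(S[a]-S[b])[1]))
print("well",r4(201,220,.07))
im4=cv2.imread("pics/w4.png");b4=cv2.resize(im4[140:200,226:286],None,fx=10,fy=10,interpolation=cv2.INTER_CUBIC)
cv2.imwrite("pics/ov.png",cv2.resize(np.hstack([big,b4]),(800,400)))
E
```

```text
[[278.84794042   0.         253.83221829]
 [  0.         278.84794042 191.37416487]
 [  0.           0.           1.        ]]
stand [0.53799419 0.16372273 0.08      ] [0.53301889 0.09772849 0.08      ] 0.06618152051881245 [0.53550654 0.13072561 0.08      ] yaw -0.07524755802678548
[[ 0.6018 -0.0557  0.01  ]
 [ 0.5982 -0.1277  0.01  ]
 [ 0.5053 -0.0478  0.01  ]
 [ 0.5003 -0.1221  0.01  ]]
yaw -0.08103681384199782
yaw -0.056860310290529716
yaw -0.0488181602976736
yaw -0.06670775283134198
well [ 0.53182725 -0.09535475  0.07      ]
```

View pics/ov.png

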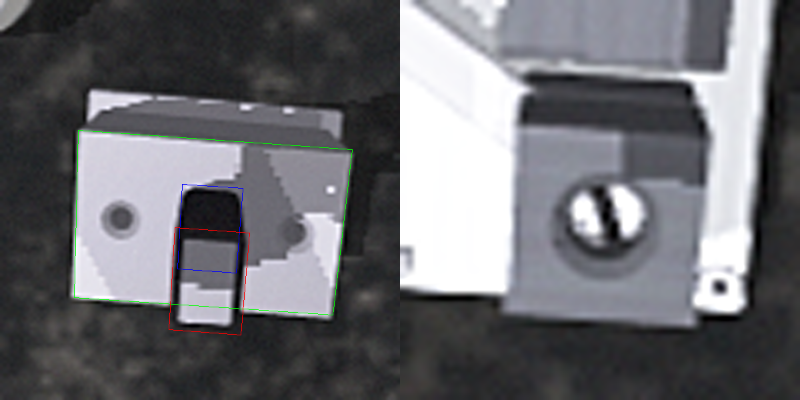

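The overlay fits the stand and handle: handle centre (207,283), stand outline matched. On the right, the well is centred at (605,228) and its slot runs from (598,195) to (618,235), about 0.46 rad counter-clockwise. I'll re-measure both with the arm settled and the same view geometry, so that camera bias cancels.

```bash
python3 - <<'E'
from m import *
import pickle
D={}
pause(.3)
D['s']=(camera_params("wrist"),read_eef_pos(),save("wrist","s5.png"))
for k,(x,y,z) in dict(a=(.535,-.09,.25),b=(.51,-.09,.2)).items():
    move_ptp([x,y,z],q(0.)); pause(.5)
    D[k]=(camera_params("wrist"),read_eef_pos(),save("wrist","l5%s.png"%k))
    for n,h in dict(well=.07,seat=.052).items():
        print(k,n,[(np.round(r["at"],1),round(r["confidence"],2),np.round(ray("wrist",r["at"],h),4)) for r in tip_of("wrist",n)[:1]])
pickle.dump(D,open("D.pkl","wb"))
for k in D:
    T=np.array(D[k][0]["camera_from_world"]);print(k,D[k][1],-T[:3,:3].T@T[:3,3],T[0,:3])
tiles=[]
for k in 'ab':
    p,_,im=D[k]; u=proj(p,[[.532,-.09,.07]])[0].astype(int); print(k,"crop origin",u-30)
    g=cv2.resize(im[u[1]-30:u[1]+30,u[0]-30:u[0]+30],(400,400),interpolation=cv2.INTER_CUBIC); tiles.append(g)
cv2.imwrite("pics/l5.png",np.hstack(tiles)[:,:,::-1]); print(read_time_s())
E
```

```text
a well [(array([253.5, 172.6]), 0.81, array([ 0.528 , -0.0894,  0.07  ]))]
a seat [(array([255.2, 167.4]), 0.84, array([ 0.5304, -0.0917,  0.052 ]))]
b well [(array([253.3, 158.6]), 0.85, array([ 0.5311, -0.0894,  0.07  ]))]
b seat [(array([255.7, 160. ]), 0.91, array([ 0.5258, -0.0921,  0.052 ]))]
s [0.53505663 0.13163601 0.259951  ] [0.61460028 0.13127758 0.42125309] [-1.50778699e-03 -9.99998421e-01 -9.40599271e-04]
a [ 0.53505785 -0.08961818  0.25002151] [ 0.61457433 -0.0898664   0.41133138] [-1.90597527e-04 -9.99999513e-01 -9.68165311e-04]
b [ 0.51055203 -0.08998536  0.20050221] [ 0.58990817 -0.09028344  0.36190457] [-8.46096697e-04 -9.99999293e-01 -8.35824243e-04]
a crop origin [224 139]
b crop origin [223 128]
9.6917
```

View pics/l5.png

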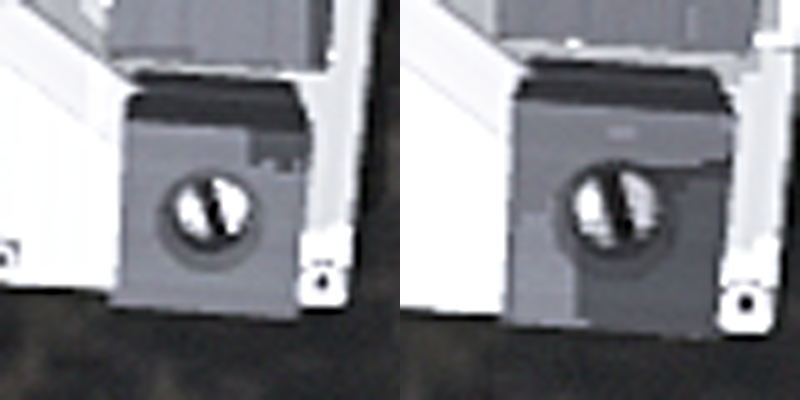

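The left half has the well at (209,220) and the right half at (616,218). The slot leans slightly left of the image's up direction, about 0.2–0.3 rad counter-clockwise. I'll get the numbers, then pick up the driver.

```bash
python3 - <<'E'
from m import *
import pickle
D=pickle.load(open("D.pkl","rb"))
def rayp(p,px,z):
    K=np.array(p["K"]);T=np.array(p["camera_from_world"]);R=T[:3,:3];c=-R.T@T[:3,3];d=R.T@np.linalg.solve(K,[px[0],px[1],1.]);return c+d*(z-c[2])/d[2]
print("well",rayp(D['a'][0],(255.4,172),.07),rayp(D['b'][0],(255.4,160.7),.07))
# rectify head plane z=.058: 20 px/mm
def rect(k,cx,cy,z,half,s):
    p,_,im=D[k];src=proj(p,box(cx,cy,0,2*half,2*half,z)).astype(np.float32) # corners (+x,+y),(+x,-y),(-x,-y),(-x,+y)
    n=int(2*half*1000*s);dst=np.float32([[0,0],[n,0],[n,n],[0,n]])
    return cv2.warpPerspective(im,cv2.getPerspectiveTransform(src,dst),(n,n),flags=cv2.INTER_CUBIC)
t=[]
for k,c in(('a',rayp(D['a'][0],(255.4,172),.07)),('b',rayp(D['b'][0],(255.4,160.7),.07))):
    r=rect(k,c[0],c[1],.058,.01,20); t.append(r)
    g=cv2.cvtColor(r,cv2.COLOR_RGB2GRAY).astype(float); yy,xx=np.mgrid[:400,:400]
    # bright halves: direction separating; per-row darkest column between bright parts
    hull=cv2.convexHull(np.argwhere(g>170)[:,::-1].astype(np.int32)); m=np.zeros((400,400),np.uint8);cv2.fillConvexPoly(m,hull,1)
    P=np.argwhere((m>0)&(g<120)); P0=P-P.mean(0); w,v=np.linalg.eigh(P0.T@P0); d=v[:,1]; d=d*np.sign(-d[0])
    print(k,"slot world yaw",np.arctan2(-d[1],-d[0]),"elong",np.sqrt(w[1]/w[0]))
r=rect('s',.5355,.1325,.08,.06,4)
g=cv2.medianBlur(cv2.cvtColor(r,cv2.COLOR_RGB2GRAY),5)
C=cv2.HoughCircles(g,cv2.HOUGH_GRADIENT,1,60,param1=80,param2=12,minRadius=12,maxRadius=30)
if C is not None:
    for u,v,R in C[0][:5]: print("circ",.5355+.06-v/4000,.1325+.06-u/4000,R/4)
cv2.imwrite("pics/rect.png",np.hstack([t[0],t[1],cv2.resize(r,(400,400))])[:,:,::-1])
E
python3 -c "
import cv2;i=cv2.imread('pics/rect.png');cv2.imwrite('pics/rect.png',cv2.resize(i,(798,266)))"
```

```text
well [ 0.52880445 -0.09149357  0.07      ] [ 0.52920386 -0.09165435  0.07      ]
a slot world yaw 0.31934960795337797 elong 3.359166357202917
b slot world yaw 0.28632528186971457 elong 2.2549932876333845
circ 0.537625 0.16437499 7.35
circ 0.533625 0.097124994 4.975
circ 0.543625 0.124625 4.9
circ 0.522875 0.124125 6.45
circ 0.52112496 0.086124994 4.275
```

View pics/rect.png

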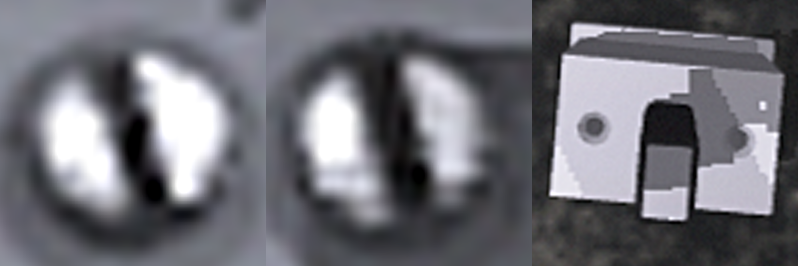

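```bash
python3 - <<'E'
from m import *
s=np.array([.5356,.1307]);a=-.06
move_gripper(.06,60)
move_ptp([*s,.26],q(a)); movel([*s,.135],speed=.12); pause(.2)
print(read_ft_force(),read_eef_pos())
move_gripper(0.0,60); pause(.2)
print("gap",read_finger_gap(),read_grasp_force(),read_ft_force(),read_eef_pos())
movel([*s,.25],speed=.1); pause(.3)
print("gap",read_finger_gap(),read_ft_force(),read_ft_torque(),read_eef_pos(),read_time_s())
read_camera("top"); read_camera("scene"); read_camera("wrist")
for c in("top","scene","wrist"): print(c,[(np.round(r["at"],1),round(r["confidence"],2),ray(c,r["at"],.120).round(4)) for r in tip_of(c,"driver_tip")[:2]])
E
```

```text
[0.46121838 0.07191481 0.29242638] [0.53620618 0.13086749 0.13579291]
gap 0.00012749514807047614 0.0 [-1.10686165  0.91835832 -0.35748474] [0.53560753 0.13067056 0.13498092]
gap 3.790314857172201e-05 [-0.54340311  0.60770392  0.28656493] [-0.0081356  -0.00058814 -0.00285869] [0.53539716 0.13066088 0.249608  ] 14.775
top []
scene []
wrist []
```

The fingers closed on nothing, so I'll look.

```bash
python3 - <<'E'
from m import *
a=read_camera("wrist"); b=read_camera("scene")
cv2.imwrite("pics/miss.png",np.hstack([a[40:340,56:456],cv2.resize(b[120:320,100:367],(400,300))])[:,:,::-1])
for n,h in (("driver",.005),("stand",0)): print([(np.round(r["at"],1),round(r["confidence"],2),ray("scene",r["at"],h).round(4)) for r in tip_of("scene",n)[:2]],[(np.round(r["at"],1),round(r["confidence"],2),ray("wrist",r["at"],h).round(4)) for r in tip_of("wrist",n)[:2]])
E
```

```text
[] [(array([252.1, 158.1]), 0.73, array([0.5343, 0.1335, 0.005 ])), (array([253.7, 160.4]), 0.16, array([0.5307, 0.1313, 0.005 ]))]
[(array([206.7, 251.4]), 0.63, array([0.5347, 0.1369, 0.    ]))] [(array([255.7, 158.9]), 0.65, array([0.5317, 0.1283, 0.    ]))]
```

View pics/miss.png

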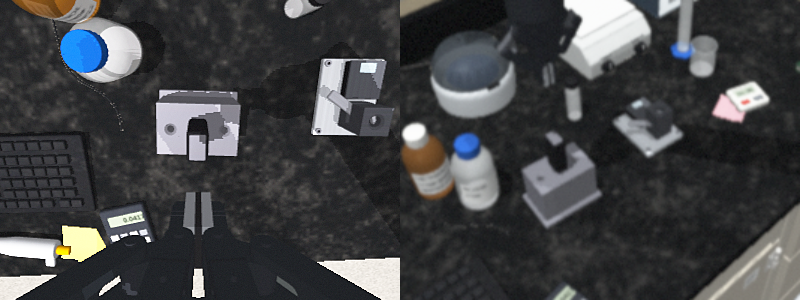

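The wrist view shows the driver still upright and undisturbed at (197,140), with the closed fingertips at (197,193), lower in the image than expected. In the scene view the fingertips are at (548,82) and the stand is at (560,175). I'll check the tool against the cameras.

```bash
python3 - <<'E'
from m import *
print(read_eef_pos(),read_tcp_rot())
for c in("wrist","scene","top"):
    print(c,proj(camera_params(c),[[.5354,.1307,.25],[.5354,.1307,.231],[.5354+.011,.1307,.231],[.5354-.011,.1307,.231],[.5356,.1307,.154],[.5356,.1307,.08]]).round(1).tolist())
a=read_camera("scene");b=read_camera("top");w=read_camera("wrist")
f=lambda i,x,y,n=40:cv2.resize(i[y-n:y+n,x-n:x+n],(266,266),interpolation=cv2.INTER_CUBIC)
cv2.imwrite("pics/tool.png",np.hstack([f(a,205,190,60),f(b,165,205,60),f(w,253,220,60)])[:,:,::-1])
E
```

```text
[0.53560527 0.1307182  0.25002939] [ 9.99550524e-01 -2.99791439e-02  2.28975485e-05  8.11778416e-06]
wrist [[253.7, 231.6], [253.7, 219.5], [252.8, 204.9], [254.7, 233.6], [253.8, 187.0], [253.9, 169.0]]
scene [[198.7, 180.1], [199.6, 186.4], [196.6, 183.8], [202.6, 189.0], [202.8, 210.0], [205.7, 230.3]]
top [[133.9, 200.4], [137.0, 201.6], [137.2, 195.1], [136.8, 208.2], [148.2, 205.9], [157.0, 209.5]]
```

View pics/tool.png

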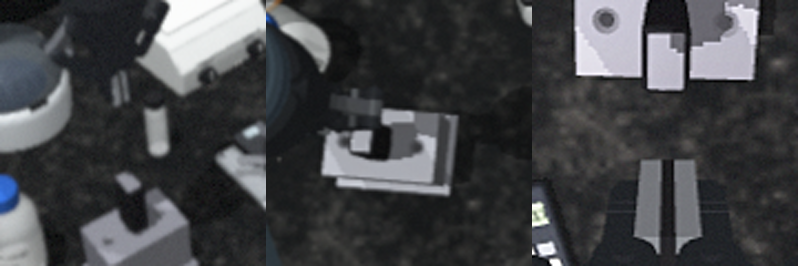

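The handle top matches its prediction in the scene view ((127,180) in the crop). The fingertips appear about 20 mm higher than expected, in both scene and wrist. I'll go down open again and look at the fingers beside the handle with the model overlaid.

```bash
python3 - <<'E'
from m import *
s=[.5356,.1307]
move_gripper(.06,60); pause(.2); print("gap",read_finger_gap())
movel([*s,.135],speed=.12); pause(.4)
p=read_eef_pos(); print(p,read_finger_gap(),read_ft_force(),read_time_s())
def tile(c,x,y,w,h,S):
    P=camera_params(c); im=read_camera(c); cv2.imwrite("pics/g_%s.png"%c,im[:,:,::-1]); im=cv2.resize(im[y:y+h,x:x+w],(w*S,h*S),interpolation=cv2.INTER_CUBIC)
    def L(B,col): cv2.polylines(im,[((proj(P,B)-[x,y]+.5)*S).astype(int)],True,col,1)
    L(box(*s,-.06,.032,.022,.154),(255,0,0)); L(box(*s,-.06,.064,.1,.08),(0,255,0))
    for sg in(1,-1): L(box(s[0],p[1]+sg*.036,0,.022,.012,p[2]-.019),(255,255,0))
    return im
a=tile("scene",130,140,133,150,3)[:450,:399]; b=tile("top",100,140,133,150,3); w=tile("wrist",153,120,200,150,2)
o=np.zeros((600,798,3),np.uint8); o[:300,:399]=a[60:360]; o[:300,399:]=b[:300]; o[300:,:400]=w; 
cv2.imwrite("pics/grasp.png",o[:,:,::-1])
E
```

```text
gap 0.05983702129439599
[0.53578595 0.13066414 0.13527098] 0.05970022161126993 [ 0.25459161  0.23804117 -0.24765213] 17.8333
```

View pics/grasp.png

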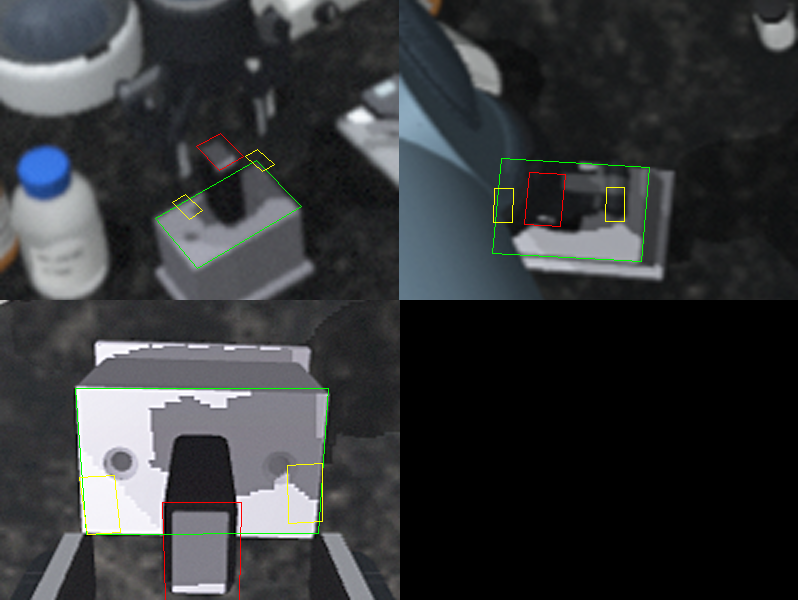

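The wrist tile shows the fingertips at (75,535) and (330,535), below the predicted yellow boxes. The scene tile shows them at (185,175) and (262,125), above the predicted boxes. So the fingers really sit about 20–30 mm higher than nominal. Going 22 mm lower is safe under either geometry, with the fingertips still above the stand top.

```bash
python3 - <<'E'
from m import *
s=[.5356,.1307]
z=.135
while z>.112:
    z-=.004; movel([*s,z],speed=.06); f=np.array(read_ft_force())
    if abs(f[2])>6: print("contact",z,f); break
pause(.2)
move_gripper(0.0,60); pause(.2)
print(z,"gap",read_finger_gap(),read_grasp_force(),read_ft_force(),read_ft_torque(),read_eef_pos(),read_time_s())
E
```

```text
0.11099999999999999 gap 0.02080491622444924 60.04688501358032 [-0.83957254  0.62302746  1.4069975 ] [ 0.11296805  0.05076706 -0.02364614] [0.53573896 0.13086201 0.11118198] 20.3167
```

```bash
python3 - <<'E'
from m import *
s=[.5357,.1307]
movel([*s,.22],speed=.12); pause(.2)
print("gap",read_finger_gap(),read_ft_force(),read_eef_pos())
move_ptp([.529,-.0916,.23],q(.27)); pause(.5)
print("gap",read_finger_gap(),read_ft_force(),read_ft_torque(),read_eef_pos(),read_time_s())
t=[.529,-.0916,.124]
for c in("scene","top","wrist"):
    P=camera_params(c); im=read_camera(c); cv2.imwrite("pics/t_%s.png"%c,im[:,:,::-1])
    print(c,"pred tip",proj(P,[t])[0].round(1),"well",proj(P,[[.529,-.0916,.07]])[0].round(1),[(np.round(r["at"],1),round(r["confidence"],2)) for r in tip_of(c,"driver_tip")[:2]],[(np.round(r["at"],1),round(r["confidence"],2)) for r in tip_of(c,"well")[:1]])
E
```

```text
gap 0.021101429007521152 [-0.17224166 -0.38797487 -1.74204432] [0.53509891 0.1304966  0.21906592]
gap 0.02117883764477198 [-0.56546275  0.43954547 -0.18209594] [-0.00280067 -0.00403345 -0.04387745] [ 0.52904889 -0.09120078  0.22998015] 22.9667
scene pred tip [273.6 176.9] well [273.  191.4] [(array([272.3, 177.9]), 0.59)] [(array([271.9, 187.8]), 0.69)]
top pred tip [267.6 210.3] well [266.4 212.6] [(array([166.1, 210.9]), 0.6)] []
wrist pred tip [253.8 184. ] well [253.8 171. ] [(array([252.7, 184.6]), 0.94)] [(array([252. , 172.5]), 0.67)]
```

```bash
cat >> m.py <<'E'
OFF=.106
def ft(n=6):
    return np.mean([read_ft_force() for _ in range(n)],0)
def tipz(): return read_eef_pos()[2]-OFF
E
python3 - <<'E'
from m import *
w=[.529,-.0916]
movel([*w,.074+OFF],speed=.08); pause(.5); t0=read_time_s(); b=ft(); print("base",b,read_ft_torque(),read_time_s()-t0)
z=.074
while z>.0545:
    z-=.001; movel([*w,z+OFF],speed=.02); pause(.08); f=ft()-b
    print(round(z,4),round(tipz(),4),f.round(2))
    if f[2]>4 or np.hypot(*f[:2])>5: break
print(read_eef_pos(),read_time_s())
E
```

```text
base [-0.68556946 -0.19684359 -0.72394529] [ 0.0303209  -0.03700416  0.0058423 ] 0.0
0.073 0.0729 [ 0.38  0.78 -0.05]
0.072 0.0719 [ 0.32  0.28 -0.12]
0.071 0.071 [ 0.86 -0.3  -0.91]
0.07 0.07 [0.48 0.5  0.41]
0.069 0.069 [ 0.44  1.01 -0.34]
0.068 0.068 [ 1.01 -0.49  0.31]
0.067 0.067 [ 0.95 -0.33 -0.48]
0.066 0.066 [1.22 1.11 0.11]
0.065 0.065 [ 2.13  0.08 -0.86]
0.064 0.064 [0.66 0.87 0.78]
0.063 0.0629 [1.03 0.85 0.22]
0.062 0.062 [1.56 0.34 0.01]
0.061 0.061 [ 1.16  0.12 -0.08]
0.06 0.06 [ 2.2  -0.14 -0.67]
0.059 0.059 [ 1.28 -0.42 -0.27]
0.058 0.058 [ 1.46 -0.82 -0.59]
0.057 0.0569 [ 1.91 -0.54 -0.22]
0.056 0.0559 [ 2.37 -0.55  0.06]
0.055 0.0549 [ 1.58 -0.84 -1.12]
0.054 0.0541 [ 1.47 -1.05  1.4 ]
[ 0.52909229 -0.09161279  0.16011055] 31.3583
```

The tip has passed the head's top with no push, so the blade is in the slot. I'll seat it down to the floor.

```bash
cat >> m.py <<'E'
def ftt(T=.2):
    a=[]
    for _ in range(5): pause(T/5); a.append(np.r_[read_ft_force(),read_ft_torque()])
    return np.mean(a,0)
B=np.array([-.69,-.2,-.72,.03,-.037,.006])
E
python3 - <<'E'
from m import *
w=[.5294,-.0916]
for z in(.0528,.052,.0513,.0506):
    movel([*w,z+OFF],speed=.02); f=ftt()-B; print(z,round(tipz(),4),f.round(3))
    if f[2]>2.5: break
print(read_eef_pos(),read_time_s())
E
```

```text
0.0528 0.053 [ 1.222 -0.37   2.758 -0.219 -0.014 -0.006]
[ 0.52942174 -0.09155976  0.15895076] 31.8167
```

```bash
python3 - <<'E'
from m import *
w=[.5294,-.0916]
movel([*w,.0520+OFF],speed=.02); f=ftt()-B; print(round(tipz(),4),f.round(3))
if f[2]<7:
  for a in(.22,.17,.12,.07,.02):
    movel([*w,.0520+OFF],q(a),speed=.02); f=ftt(.15)-B; print(a,round(tipz(),4),f.round(3),round(read_time_s(),2))
    if abs(f[5])>.15 or f[2]>8: break
read_camera("top"); read_camera("wrist")
print(read_eef_pos(),read_tcp_rot())
E
```

```text
0.0521 [ 0.634  0.057  3.517 -0.179  0.041 -0.009]
0.22 0.052 [ 0.425 -0.48   3.675 -0.279  0.065 -0.005] 32.69
0.17 0.052 [ 6.61e-01 -6.56e-01  4.37e+00 -4.21e-01  5.30e-02 -4.00e-03] 33.11
0.12 0.052 [ 0.373 -1.534  3.935 -0.636  0.094  0.029] 33.52
0.07 0.052 [ 0.247 -2.542  4.503 -0.871  0.116 -0.006] 33.94
0.02 0.052 [ 0.15  -2.914  4.169 -1.049  0.199  0.048] 34.36
[ 0.52930248 -0.09194834  0.15796022] [ 9.99948097e-01  1.01853635e-02 -1.01576065e-04  2.25052819e-04]
```

```bash
cat >> m.py <<'E'
def rectp(p,im,cx,cy,z,half,s):
    src=proj(p,box(cx,cy,0,2*half,2*half,z)).astype(np.float32); n=int(2*half*1000*s)
    return cv2.warpPerspective(im,cv2.getPerspectiveTransform(src,np.float32([[0,0],[n,0],[n,n],[0,n]])),(n,n),flags=cv2.INTER_CUBIC)
E
python3 - <<'E'
from m import *
import pickle
D=pickle.load(open("D.pkl","rb"))
w=[.5293,-.0926]
movel([*w,.0520+OFF],speed=.02); f=ftt()-B; print(round(tipz(),4),f.round(3),read_time_s())
P=camera_params("wrist"); im=read_camera("wrist"); cv2.imwrite("pics/now_w.png",im[:,:,::-1])
L=[rectp(D['a'][0],D['a'][2],.55,-.08,.037,.05,4),rectp(P,im,.55,-.08,.037,.05,4)]
cv2.imwrite("pics/cmp.png",np.hstack(L)[:,:,::-1])
E
```

```text
0.052 [ 0.338 -2.035  4.067 -0.776  0.199  0.034] 34.9167
```

View pics/cmp.png

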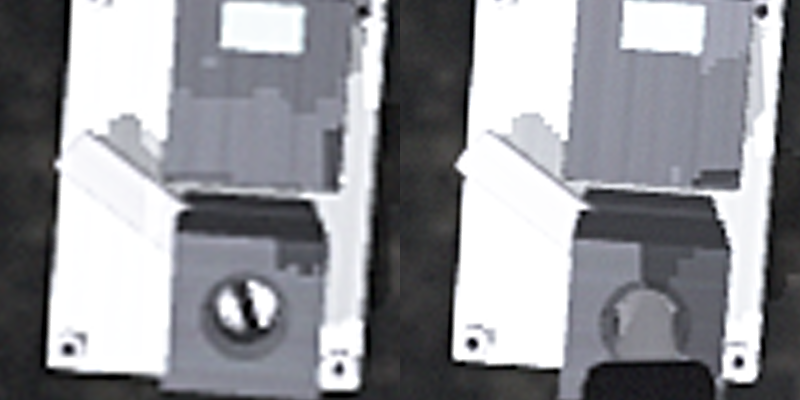

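The before/after tiles show the tongue unmoved, with its corner at (90,130) and (490,130), and the shank inside the well at (648,320). I'll keep turning clockwise in steps, watching force, moment and a numeric change at the tongue.

```bash
cat >> m.py <<'E'
def tong():
    # tongue angle by comparing brightness with the reference outline: returns mean abs change in the tongue's region
    P=camera_params("wrist"); im=read_camera("wrist")
    return cv2.cvtColor(rectp(P,im,.575,-.07,.037,.03,4),cv2.COLOR_RGB2GRAY).astype(float)
E
python3 - <<'E'
from m import *
w=np.array([.5293,-.0932])
r0=tong()
for a in(-.04,-.1,-.16,-.22):
    movel([*w,.0520+OFF],q(a),speed=.02); f=ftt(.15)-B; d=abs(tong()-r0)
    print(a,round(tipz(),4),f.round(3),"diff",round(d.mean(),2),(d>60).sum(),round(read_time_s(),2))
    if abs(f[5])>.15 or f[2]>8: break
    w[1]+=np.clip(.0002*f[1],-.0006,.0006); w[0]+=np.clip(.0002*f[0],-.0006,.0006)
print(w)
E
```

```text
-0.04 0.052 [-0.156 -0.726  4.208 -0.358  0.257  0.052] diff 8.52 1902 35.48
-0.1 0.0519 [-0.022  0.109  3.549 -0.045  0.294  0.033] diff 14.31 3314 35.95
-0.16 0.052 [-0.043  0.755  4.045  0.138  0.354  0.065] diff 20.02 4867 36.42
-0.22 0.052 [0.022 1.24  3.979 0.253 0.388 0.066] diff 23.9 5981 36.88
[ 0.52925997 -0.09292443]
```

The blade is driving the tongue: Tz is about 0.065 N m, which matches its friction, and the picture change grows with each step. I'll continue to the stop, watching the moment.

```bash
python3 - <<'E'
from m import *
w=np.array([.5293,-.0928]); a=-.22; prev=tong()
while a>-1.2:
    a-=.1 if a>-.72 else .035
    movel([*w,.0520+OFF],q(a),speed=.02); f=ftt(.12)-B
    e=np.clip(.0002*f[:2],-.0005,.0005); w+=e
    print(round(a,3),round(tipz(),4),f.round(3),round(read_time_s(),2))
    if f[5]>.115 or f[2]>8: break
read_camera("wrist");print(w)
E
```

```text
-0.32 0.052 [-0.431  0.78   4.315  0.205  0.449  0.059] 37.31
-0.42 0.0519 [-0.894  0.591  4.309  0.131  0.534  0.02 ] 37.68
-0.52 0.0519 [-1.006  0.521  4.196  0.046  0.566  0.031] 38.06
-0.62 0.052 [-1.311  0.71   4.432  0.036  0.57   0.054] 38.43
-0.72 0.052 [-1.117  0.313  4.212  0.006  0.538  0.056] 38.81
-0.755 0.052 [-0.454  0.53   3.791  0.007  0.463  0.046] 39.18
-0.79 0.052 [-0.735 -0.137  3.571 -0.039  0.428  0.058] 39.56
-0.825 0.0521 [-0.399 -0.103  4.253  0.007  0.33   0.037] 39.93
-0.86 0.0521 [1.000e-03 1.200e-02 4.422e+00 3.100e-02 2.570e-01 5.600e-02] 40.31
-0.895 0.0521 [0.54  0.687 3.856 0.098 0.239 0.013] 40.68
-0.93 0.052 [0.147 0.462 3.96  0.078 0.265 0.058] 41.06
-0.965 0.052 [0.335 0.051 4.191 0.073 0.275 0.039] 41.43
-1.0 0.052 [-0.148  0.241  3.879  0.079  0.312  0.047] 41.81
-1.035 0.0519 [-0.383  0.363  3.892  0.062  0.396  0.099] 42.18
-1.07 0.052 [-0.073  0.567  4.43   0.056  0.396  0.125] 42.56
[ 0.5281146  -0.09168212]
```

```bash
python3 - <<'E'
from m import *
P=camera_params("wrist"); im=read_camera("wrist"); cv2.imwrite("pics/home.png",im[:,:,::-1])
g=cv2.cvtColor(rectp(P,im,.565,-.092,.037,.03,4),cv2.COLOR_RGB2GRAY)   # 240x240, row0 = x .595
for r in range(20,150,16):
    on=np.flatnonzero(g[r]>185); runs=np.split(on,np.flatnonzero(np.diff(on)>2)+1) if len(on) else []
    print("x",round(.595-r/4000,4),[(round(-.062-u[0]/4000,4),round(-.062-u[-1]/4000,4)) for u in runs if len(u)>8])
print(read_time_s())
E
```

```text
x 0.59 [(np.float64(-0.062), np.float64(-0.0752)), (np.float64(-0.0872), np.float64(-0.107))]
x 0.586 [(np.float64(-0.062), np.float64(-0.075)), (np.float64(-0.102), np.float64(-0.1068))]
x 0.582 [(np.float64(-0.062), np.float64(-0.0745)), (np.float64(-0.0895), np.float64(-0.1013))]
x 0.578 [(np.float64(-0.062), np.float64(-0.0742)), (np.float64(-0.089), np.float64(-0.101))]
x 0.574 [(np.float64(-0.062), np.float64(-0.0742)), (np.float64(-0.0888), np.float64(-0.1008))]
x 0.57 [(np.float64(-0.062), np.float64(-0.0738)), (np.float64(-0.0885), np.float64(-0.1005))]
x 0.566 [(np.float64(-0.062), np.float64(-0.0735)), (np.float64(-0.088), np.float64(-0.1))]
x 0.562 [(np.float64(-0.062), np.float64(-0.0732)), (np.float64(-0.0878), np.float64(-0.1))]
x 0.558 [(np.float64(-0.062), np.float64(-0.073)), (np.float64(-0.0878), np.float64(-0.0995)), (np.float64(-0.1195), np.float64(-0.1218))]
42.6583
```

The tongue's edges have slope -0.073, against -0.066 for the cover, so it lies along the lock's x axis: home. I'll unload, lift out, and return the driver.

```bash
python3 - <<'E'
from m import *
w=[.5283,-.0917]; s=[.5357,.1307]
movel([*w,.0522+OFF],q(-.99),speed=.02)
movel([*w,.124+OFF],speed=.06)
move_ptp([*s,.230],q(-.06)); pause(.4); b=ftt()
print("gap",read_finger_gap(),read_eef_pos(),b.round(2),read_time_s())
P=camera_params("wrist"); read_camera("wrist"); print("pred",proj(P,[[*s,.124]])[0],[(r["at"],r["confidence"]) for r in tip_of("wrist","driver_tip")[:1]])
z=.195
movel([*s,z],speed=.1)
while z>.1135:
    z-=.006 if z>.121 else .0015; movel([*s,z],speed=.06); f=ftt(.08)-b
    if z<.13 or abs(f[:3]).max()>2.5: print(round(z,4),f.round(2))
    if f[2]>4 or np.hypot(*f[:2])>6: break
print(read_eef_pos(),read_time_s())
E
```

```text
gap 0.020908885860000948 [0.53572027 0.13065444 0.23004132] [ 0.01 -0.18 -0.85  0.    0.    0.  ] 45.7583
pred [253.80113571 184.00377574] [([250.7, 185.1], 0.86)]
0.129 [ 0.5   0.71  0.14  0.03  0.01 -0.  ]
0.123 [-0.35  0.47  0.1   0.02 -0.   -0.01]
0.117 [-0.35 -0.44  0.05  0.01 -0.04 -0.01]
0.1155 [-0.12  0.1   0.12  0.02  0.02 -0.02]
0.114 [-0.18  0.36  0.17 -0.01 -0.01 -0.01]
0.1125 [ 0.16  0.2   0.11  0.01 -0.03 -0.02]
[0.53565438 0.13068221 0.1124351 ] 51.6917
```

```bash
python3 - <<'E'
from m import *
s=[.5357,.1307]; b=np.array([0,-.2,-.85,0,0,0])
z=.1125
while z>.1096:
    z-=.0007; movel([*s,z],speed=.03); f=ftt(.08)-b; print(round(z,4),f.round(2))
    if f[2]>2.5: break
move_gripper(.06); pause(.3); print(read_finger_gap(),read_ft_force())
movel([*s,.26],speed=.15); pause(.4)
P=camera_params("wrist"); im=read_camera("wrist"); old=cv2.imread("pics/s5.png")[:,:,::-1]
import pickle; P0=pickle.load(open("D.pkl","rb"))['s'][0]
A=rectp(P0,np.ascontiguousarray(old),*s,.154,.03,4); C=rectp(P,im,*s,.154,.03,4)
g=lambda i:cv2.cvtColor(i,cv2.COLOR_RGB2GRAY).astype(np.float32)
print("handle top shift mm",np.array(cv2.phaseCorrelate(g(A),g(C))[0])/4,"diff",abs(g(A)-g(C)).mean())
print("top rot/driver",[(np.round(r["at"],1),round(r["confidence"],2),ray("wrist",r["at"],.005).round(4)) for r in tip_of("wrist","driver")[:1]])
cv2.imwrite("pics/end.png",im[:,:,::-1]); print(read_time_s())
E
```

```text
0.1118 [ 0.19  0.48  0.15  0.01  0.01 -0.03]
0.1111 [ 0.01 -0.27  1.34  0.03  0.04 -0.03]
0.1104 [-1.3  -0.32  6.17 -0.07  0.36  0.  ]
0.05999194309493494 [-0.52857481 -0.06588344  1.09187101]
handle top shift mm [0.18044595 0.09209723] diff 12.414166
top rot/driver [(array([252.9, 156.2]), 0.78, array([0.5351, 0.1323, 0.005 ]))]
55.1
```

The driver met the stand at the same height as at pickup, and its handle is within 0.3 mm of where it started. The gripper is clear.

```bash
python3 -c "
from bench import *
print(sign_off())"
```

```text
the job is handed in; nothing more can be done
None
```

The job is handed in at about 55 s of the 72 s allowed: the tongue is home over the cover and the screwdriver is back upright in its hole, all the way down and released. The hand-in call gave no verdict, so this rests on my own force and camera checks.

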